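# Turn a gully grating over onto the work board

## Robot

A 7-joint arm with a two-finger parallel gripper is mounted at the origin on the work surface. World frame = base frame: x ahead of the robot, y to its left, z up, the work surface at z = 0. Lengths are in m, angles in rad, forces in N, time in s.
With the tool pointing down it reaches from about 0.35 to 0.9 m from the base axis. Payload 7.2 kg.
Tool frame: the origin (TCP) lies where the fingers leave the gripper's body, on its centre line; the fingertips stand 80 mm ahead of it and the grasp point (between the pads) lies 61 mm ahead of it; z points along the fingers, y is the line along which they close (so a half turn about z gives the same grasp; the last joint's range is limited). The gripper opens to 88 mm and grips with 3 to 60 N. Pads are 20 mm wide; open, the fingers measure 115 mm over their backs; the gripper's body (75 mm by 178 mm) begins 61 mm behind the grasp point.
Start: joints at [1.158, 0.411, -0.013, 1.596, 0.006, 1.134, -0.082], TCP at [0.211, -0.588, 0.303] pointing down, gripper open.
Joint ranges: [-2.95, 2.95], [-0.29, 1.99], [-1.47, 1.44], [0.14, 2.54], [-1.03, 4.17], [0.13, 1.85], [-2.86, 2.86]. Speed limits (rad/s): [2.39, 2.39, 3.01, 3.01, 3.14, 3.14, 3.14].

## Interface

Orientations are given as a unit quaternion [w, x, y, z].
In Python, from bench import env gives the robot as it stands. The module is installed in compiled form; this text tells all that it offers.
- The arm moves only by the tool servo_tool, never from a script. Its argument "moves" is a list of rows, each an object of numbers: "x", "y", "z": the shift along the tool's x, y, z each as a share of 1 m, from -1 to 1; "rx", "ry", "rz": the turn, a rotation vector about the tool's x, y, z each as a share of 0.5 rad, from -1 to 1. A call has 1 to 20 rows; each row is the pose to reach, as a shift and turn from the pose commanded when the call began, along the tool's axes at that moment; what a row does not reach only later rows make up. A row lasts 1/10 s, in which the tool goes at most 50 mm and 8.59 degrees, less where a joint would pass 70% of its speed; a pose out of reach is approached as far as the arm can. A call with a number of a shift or a turn outside -1 to 1 is refused whole. A call with a gripper value outside its range is refused whole. "hand" is the closure, from -1 (fully open) to 1 (shut), set as the call begins (left out, the last holds). The fingers move at their own pace and stop on an object; the grip force is fixed at half the most. Time passes only in rows, so rows that repeat a pose let the fingers close. It gives the time, the measured TCP pose, the force, the opening and the grip force at its end, in the units of the state.
- env.observe(): the state, without advancing time (a new reading comes with each control period).
- env.grab_frame(name): name is "side" or "top" or "wrist"; returns the picture (400x640x3 uint8, red, green, blue); there is no depth.
- env.camera_model(name): a dict with "fovy" (degrees; the focal length in pixels is half the picture's height over the tangent of half this angle, whatever the lens; pixels are square), "cx", "cy" (the principal point, pixels), "pose" (4x4, takes a point from camera to world coordinates); the wrist camera has in their place "tool_from_camera" (4x4, takes a point from camera to tool coordinates, whose origin is the TCP and whose axes are the flange's). Camera axes: x right, y down, z forward; pixel columns grow to the right and rows downward; lengths in m; the calibration is good to about 2 mm. A picture is of the moment at which its call begins: read the wrist's pose just before it. camera_model takes no time and is no camera call.
- env.sign_off(): hands the job in; it is judged then, once.
The state is a dict: "clock": time; "qpos": joint angles; "qvel": joint speeds; "effort": joint torques, N m; "ee_pos": TCP position; "ee_rot": TCP orientation; "contact_force": force on the tool from outside, world axes, zero at the start; "ft_torque": the same for the moment, N m; "gripper_width": opening from 0.0 (shut) to 1.0 (fully open); "grip_force": force on a finger pad.
Only numpy, scipy, OpenCV 4.12 (cv2) and the standard library are available. Lean on these libraries where they do the work, as an engineer would, in place of code of your own. Each camera call takes 0.05 s, during which the arm holds its last target. There are 200 camera calls.

## Task

The cast gully grating lies on the bench, flat walking face up, in front of the plywood work board. Without picking it up, push it squarely against the board's edge, tip it up on that edge until it stands against the board, and let it fall over so that it ends lying flat and wholly on the board, nothing hanging over, with its ribbed underside up ready for brushing. Do not disturb the wire brush, the tin, the copper coupling or the wrench.

Things in the scene. Friction and masses are not known exactly. Their poses are not given: they have to be found in the camera images.
- board: Plywood work board, 300 x 260 x 18 mm, screwed to the bench top (cannot move). Origin: centre of its underside, on the bench top; z up. Its 300 mm sides run along its x axis. Its working edge, the one that faces the grating, is the upright face at y = -130 mm, 18 mm high; its upper face is 18 mm above the bench.
- grating: Loose square cast-aluminium gully grating, 120 x 120 x 12 mm, about 0.26 kg. Origin: its very centre, z out of the flat walking face (up at start). Full-depth rim 12 mm wide; 5 bars along y, flush with the walking face, 5 mm short of the underside; slots 9 mm, too narrow for a finger; a rib below. Starts centred 90 to 150 mm before the board's edge, y axis towards it within 0.25 rad.
- front_left (a point): Corner of the grating, half way through its thickness, at x = -60, y = +60 mm of its frame (side nearest the board at the start).
- front_right (a point): Corner of the grating, half thickness, at x = +60, y = +60 mm of its frame (side nearest the board at the start).
- back_left (a point): Corner of the grating, half thickness, at x = -60, y = -60 mm of its frame (side away from the board at the start). A fingertip pressing this back side towards the board (some 10 N) has friction enough to raise it along an arc, the front side staying down in the corner of bench and board; once upright, the grating stands by itself against the board's edge.
- back_right (a point): Corner of the grating, half thickness, at x = +60, y = -60 mm of its frame (side away from the board at the start).
- brush: Loose wire brush lying bristles up on the rear part of the board: wooden back 210 x 30 x 14 mm with brass bristles to 24 mm high. Origin: centre of its underside; x along its length. Leave alone.
- tin: Loose closed round tin of paste with steel lid, 64 mm diameter, 41 mm high, on the bench behind the board's rear edge. Origin: centre of its underside. Leave alone.
- coupling: Loose copper pipe coupling standing on end, 31 mm diameter, 46 mm high, on the bench beyond the grating. Origin: centre of its underside. Leave alone.
- wrench: Loose steel wrench, 190 mm long, lying flat on the bench beyond the board's far short side. Origin: under its middle; x along its length. Leave alone.
Things that resemble listed ones, but are neither listed nor needed, are in the scene too. Of the things that look like the grating, take the one that is farthest to the robot's left at the start.

How it is judged:
On the way, in this order (a step that is already met when the one before it is completed fails the run):
1. the grating, still flat on the bench and walking face up, lies squarely against the board's working edge (both front corners within 7 mm of it) (angle between grating's own z axis and vertical below 0.15 rad and y of each of front_left, front_right in the frame of board above -0.137 m), for 0.1 s.
2. it stands tipped up on its front side at the board's edge (65 to 110 degrees, front corners still low and within 30 mm of the edge) (angle between grating's own z axis and vertical between 1.13 and 1.92 rad and height (world z) of each of front_left, front_right below 0.03 m and y of each of front_left, front_right in the frame of board above -0.16 m), for 0.05 s.
At the end, for the whole second after the job is handed in: The grating lies still and flat on the board, underside up (within 5 degrees), resting on the board's upper face, with none of its corners more than 3 mm outside the board's outline (angle between grating's own z axis and vertical above 3.05 rad and height (world z) of grating between 0.02 and 0.028 m and linear speed of grating below 0.02 m/s and y of front_left in the frame of board between -0.133 and 0.133 m and y of front_right in the frame of board between -0.133 and 0.133 m and y of back_left in the frame of board between -0.133 and 0.133 m and y of back_right in the frame of board between -0.133 and 0.133 m and x of front_left in the frame of board between -0.153 and 0.153 m and x of front_right in the frame of board between -0.153 and 0.153 m and x of back_left in the frame of board between -0.153 and 0.153 m and x of back_right in the frame of board between -0.153 and 0.153 m); the robot touches nothing.
It fails at once if the grating is picked up: all four of its corners more than 45 mm above the bench (height (world z) of each of front_left, front_right, back_left, back_right above 0.045 m).
It fails at once if the brush is shifted by more than 15 mm or knocked over (distance of brush from where it was at the start of the episode above 0.015 m or angle between brush's own z axis and vertical above 0.4 rad).
It fails at once if the tin is shifted by more than 15 mm or knocked over (distance of tin from where it was at the start of the episode above 0.015 m or angle between tin's own z axis and vertical above 0.4 rad).
It fails at once if the coupling is shifted by more than 15 mm or knocked over (distance of coupling from where it was at the start of the episode above 0.015 m or angle between coupling's own z axis and vertical above 0.4 rad).
It fails at once if the wrench is shifted by more than 15 mm or knocked over (distance of wrench from where it was at the start of the episode above 0.015 m or angle between wrench's own z axis and vertical above 0.4 rad).
It also fails if it takes over 67 s, if anything falls off the work surface, if the arm or the gripper's body presses on something with over 40 N, if the wrist force passes 120 N, or if a joint passes its speed limit or range.

## Working session

There is one attempt and no reset: what is moved stays moved. The work goes in short steps, Python scripts to look and compute and a tool call to move; the robot and the scene stay as the last step left them, time stands still between calls to the robot, and variables do not carry over. Pictures are saved under pics/ and viewed, at most 10 in all, crops included, and the job is handed in when it is done.

Besides the shell and the picture viewer there is one more tool, called after ">>>" in YAML: its name, and indented under it one key for each argument. servo_tool: Moves the arm, as the interface text tells. Shift numbers are shares of 1 m and turn numbers shares of 0.5 rad, none past 1 either way. Its arguments: {"type":"object","properties":{"moves":{"type":"array","items":{"type":"object","properties":{"x":{"type":"number"},"y":{"type":"number"},"z":{"type":"number"},"rx":{"type":"number"},"ry":{"type":"number"},"rz":{"type":"number"}}}},"hand":{"type":"number"}},"required":["moves"]}

```bash
mkdir -p pics; cat > h.py <<'E'
import numpy as np, cv2
from bench import env
from scipy.spatial.transform import Rotation as R
def cam(n,s=None):
    c=env.camera_model(n); f=200/np.tan(np.radians(c['fovy'])/2)
    if n=='wrist':
        s=s or env.observe(); T=np.eye(4); q=s['ee_rot']; T[:3,:3]=R.from_quat([q[1],q[2],q[3],q[0]]).as_matrix(); T[:3,3]=s['ee_pos']
        P=T@np.array(c['tool_from_camera'])
    else: P=np.array(c['pose'])
    return f,c['cx'],c['cy'],P
def ray(C,u,v,z):
    f,cx,cy,P=C; d=P[:3,:3]@np.array([(u-cx)/f,(v-cy)/f,1]); o=P[:3,3]
    return o+d*(z-o[2])/d[2]
def proj(C,p):
    f,cx,cy,P=C; q=P[:3,:3].T@(np.array(p)-P[:3,3]); return q[:2]/q[2]*f+[cx,cy]
def pic(n,fn):
    s=env.observe(); im=env.grab_frame(n)[:,:,::-1].copy(); cv2.imwrite('pics/'+fn,im); return im,s
E
python3 - <<'E'
from h import *
for n in('top','side'):
    im,s=pic(n,n+'0.png'); print(n,cam(n))
print(env.observe()); print(env.camera_model('wrist'))
E
```

```text
top (np.float64(475.02744203338216), 316.9478424353236, 210.64341175694727, array([[-0.00990874, -0.98361546,  0.18000681,  0.30381348],
       [-0.99974471,  0.00608932, -0.02175844,  0.01224809],
       [ 0.02030582, -0.18017646, -0.98342469,  1.48953346],
       [ 0.        ,  0.        ,  0.        ,  1.        ]]))
side (np.float64(504.3718694916), 324.5393913601645, 194.45879878444944, array([[ 0.84491316, -0.27127768,  0.46100994,  0.02379869],
       [-0.53444839, -0.3925908 ,  0.74849006, -0.91519975],
       [-0.02206038, -0.87879513, -0.47668906,  0.64339758],
       [ 0.        ,  0.        ,  0.        ,  1.        ]]))
{'clock': 0.1, 'qpos': array([ 1.1577981 ,  0.4118097 , -0.01273476,  1.5969281 ,  0.0056291 ,
        1.13429223, -0.08223796]), 'qvel': array([-0.00058615, -0.00291738,  0.00010289, -0.00157548,  0.00131917,
       -0.00011509, -0.00130938]), 'effort': array([ 2.58458822e-03, -5.89095855e+01,  6.43833149e-01, -2.91708934e+01,
       -5.38106484e-02,  1.44325502e-02,  5.45969772e-05]), 'ee_pos': array([ 0.21112157, -0.58791605,  0.30191254]), 'ee_rot': array([-6.78081168e-04,  9.85174150e-01,  1.71555829e-01, -1.76884580e-04]), 'contact_force': array([-0.19708925,  0.14434599, -0.5517717 ]), 'ft_torque': array([-0.00540663, -0.02219868, -0.00395519]), 'grip_force': 0.0, 'gripper_width': 0.9951156821421888}
{'fovy': 70.37696068376647, 'cx': 319.62459842297886, 'cy': 195.01823484095976, 'tool_from_camera': array([[ 3.60089391e-04, -9.59120877e-01, -2.82996491e-01,
         7.76779142e-02],
       [ 9.99999932e-01,  3.21760575e-04,  1.81917737e-04,
         5.30179104e-04],
       [-8.34239854e-05, -2.82996538e-01,  9.59120927e-01,
        -8.24845150e-02],
       [ 0.00000000e+00,  0.00000000e+00,  0.00000000e+00,
         1.00000000e+00]])}
```

View pics/top0.png

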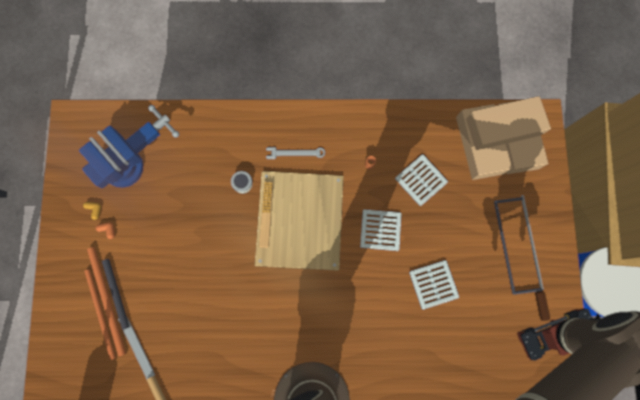

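View pics/side0.png

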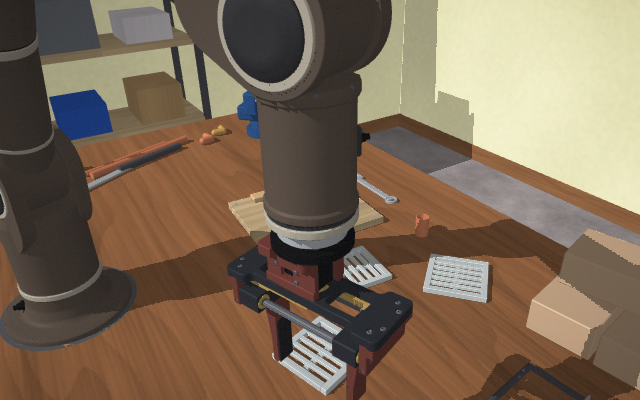

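Candidates that look like the grating: (381,230), (422,180) and (434,285). The robot's left is −u in the top view, so the one at (381,230), in front of the board's right edge (u≈342), is the right one. The coupling is at (370,161), the wrench at (297,153), the tin at (241,182) and the brush at (267,215).

```bash
cat > m.py <<'E'
from h import *
def quad(mask):
    cs=cv2.findContours(mask,cv2.RETR_EXTERNAL,cv2.CHAIN_APPROX_NONE)[0]
    return [(cv2.boxPoints(r),r,cv2.contourArea(c)) for c in cs if cv2.contourArea(c)>300 for r in[cv2.minAreaRect(c)]]
E
python3 - <<'E'
from m import *
im=cv2.imread('pics/top0.png'); C=cam('top')
hsv=cv2.cvtColor(im,cv2.COLOR_BGR2HSV)
g=((hsv[:,:,1]<70)&(hsv[:,:,2]>90)).astype(np.uint8)*255
g[:140]=0;g[330:]=0;g[:,:350]=0;g[:,480:]=0
g=cv2.morphologyEx(g,cv2.MORPH_CLOSE,np.ones((5,5)))
for b,r,a in quad(g): print('g',r,[np.round(ray(C,*p,.012),3).tolist() for p in b])
# board: sides at height .018
for n,p in dict(c1=(262,171),c2=(343,172),c3=(340,270),c4=(256,267)).items(): print(n,np.round(ray(C,*p,.018),3))
for n,p in dict(coup=(370,161),tin=(241,182),br1=(268,178),br2=(264,247)).items(): print(n,np.round(ray(C,*p,.03),3))
for p in [(343,172),(381,230)]: print(im[p[1],p[0]-4],)
cv2.imwrite('pics/crop.png',cv2.resize(im[140:290,230:470],None,fx=3.3,fy=3.3,interpolation=cv2.INTER_CUBIC))
E
```

```text
g ((433.7000427246094, 284.0999755859375), (41.10960388183594, 39.84469223022461), 71.56504821777344) [[0.382, -0.302, 0.012], [0.42, -0.422, 0.012], [0.3, -0.456, 0.012], [0.264, -0.337, 0.012]]
g ((380.5248718261719, 229.63966369628906), (39.389190673828125, 39.45800018310547), 3.9451863765716553) [[0.455, -0.152, 0.012], [0.58, -0.164, 0.012], [0.57, -0.289, 0.012], [0.445, -0.275, 0.012]]
g ((421.07928466796875, 179.6516876220703), (38.948333740234375, 38.283966064453125), 48.366458892822266) [[0.68, -0.269, 0.012], [0.765, -0.365, 0.012], [0.667, -0.444, 0.012], [0.584, -0.348, 0.012]]
c1 [0.703 0.154 0.018]
c2 [ 0.698 -0.105  0.018]
c3 [ 0.387 -0.09   0.018]
c4 [0.398 0.169 0.018]
coup [ 0.731 -0.191  0.03 ]
tin [0.664 0.218 0.03 ]
br1 [0.677 0.133 0.03 ]
br2 [0.458 0.144 0.03 ]
[37 64 96]
[120 126 124]
```

View pics/crop.png

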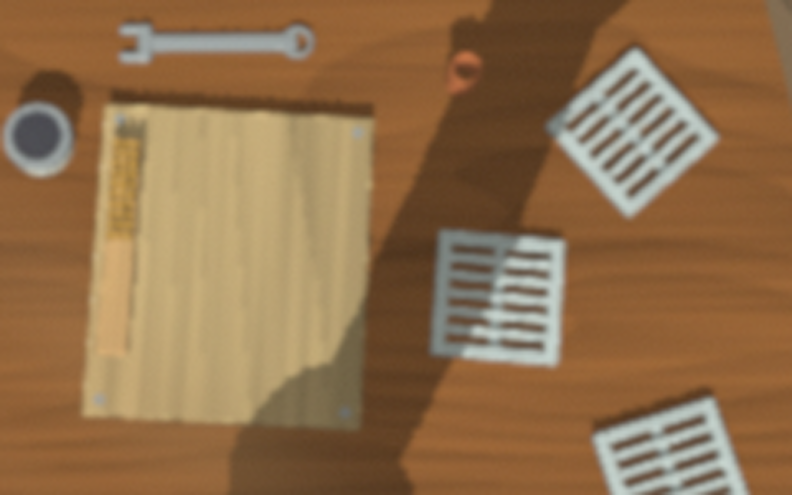

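The crop confirms the choice: the leftmost grating, crop (500,298), sits square-on in front of the board's right edge. I'll move above it, turn the tool to line up with the board, and look with the wrist camera.

>>> servo_tool:
  moves:
    - {"x":0.406,"y":-0.245,"z":-0.05,"rz":-1}
    - {"x":0.406,"y":-0.245,"z":-0.05,"rz":-1}
    - {"x":0.406,"y":-0.245,"z":-0.05,"rz":-1}
    - {"x":0.406,"y":-0.245,"z":-0.05,"rz":-1}
    - {"x":0.406,"y":-0.245,"z":-0.05,"rz":-1}
    - {"x":0.406,"y":-0.245,"z":-0.05,"rz":-1}
    - {"x":0.406,"y":-0.245,"z":-0.05,"rz":-1}
    - {"x":0.406,"y":-0.245,"z":-0.05,"rz":-1}
    - {"x":0.406,"y":-0.245,"z":-0.05,"rz":-1}
    - {"x":0.406,"y":-0.245,"z":-0.05,"rz":-1}
    - {"x":0.406,"y":-0.245,"z":-0.05,"rz":-1}
    - {"x":0.406,"y":-0.245,"z":-0.05,"rz":-1}
    - {"x":0.406,"y":-0.245,"z":-0.05,"rz":-1}
    - {"x":0.406,"y":-0.245,"z":-0.05,"rz":-1}
  hand: -0.4

```text
validation failed for argument at $.mo...
```

>>> servo_tool:
  moves:
    - {"rz":-0.3}
    - {"rz":-0.6}
    - {"rz":-0.9}
    - {"rz":-1}
    - {"rz":-1}

```text
validation failed for argument at $.mo...
```

>>> servo_tool:
  moves:
    - {"rz":-0.3}
    - {"rz":-0.356}
    - {"rz":-0.356}
    - {"rz":-0.356}

```text
validation failed for argument at $.mo...
```

```bash
python3 - <<'E'
from h import *
im,s=pic('wrist','w0.png'); print(s); np.save('s0.npy',s,allow_pickle=True)
E
```

```text
{'clock': 0.1, 'qpos': array([ 1.1577981 ,  0.4118097 , -0.01273476,  1.5969281 ,  0.0056291 ,
        1.13429223, -0.08223796]), 'qvel': array([-0.00058615, -0.00291738,  0.00010289, -0.00157548,  0.00131917,
       -0.00011509, -0.00130938]), 'effort': array([ 2.58458822e-03, -5.89095855e+01,  6.43833149e-01, -2.91708934e+01,
       -5.38106484e-02,  1.44325502e-02,  5.45969772e-05]), 'ee_pos': array([ 0.21112157, -0.58791605,  0.30191254]), 'ee_rot': array([-6.78081168e-04,  9.85174150e-01,  1.71555829e-01, -1.76884580e-04]), 'contact_force': array([-0.19708925,  0.14434599, -0.5517717 ]), 'ft_torque': array([-0.00540663, -0.02219868, -0.00395519]), 'grip_force': 0.0, 'gripper_width': 0.9951156821421888}
```

View pics/w0.png

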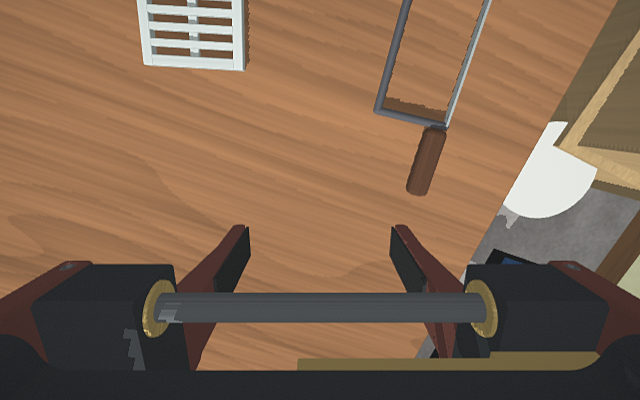

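The arm did not move: all three calls were refused, and the picture still shows the start pose. I'll retry with all keys given.

>>> servo_tool:
  moves:
    - {"x":0.406,"y":-0.245,"z":-0.05,"rx":0,"ry":0,"rz":-1}
  hand: -0.4

```text
clock: 0.25
ee_pos: [0.2374, -0.553, 0.3064]
ee_rot: [-0.0, 0.971, 0.241, -0.002]
contact_force: [1.2, -0.8, 0.9]
gripper_width: 0.941
grip_force: 0.0
```

>>> servo_tool:
  moves:
    - {"x":0.393,"y":-0.165,"z":-0.045,"rx":0,"ry":0,"rz":-1}
    - {"x":0.393,"y":-0.165,"z":-0.045,"rx":0,"ry":0,"rz":-1}
    - {"x":0.393,"y":-0.165,"z":-0.045,"rx":0,"ry":0,"rz":-1}
    - {"x":0.393,"y":-0.165,"z":-0.045,"rx":0,"ry":0,"rz":-1}
    - {"x":0.393,"y":-0.165,"z":-0.045,"rx":0,"ry":0,"rz":-1}
    - {"x":0.393,"y":-0.165,"z":-0.045,"rx":0,"ry":0,"rz":-1}
    - {"x":0.393,"y":-0.165,"z":-0.045,"rx":0,"ry":0,"rz":-1}
    - {"x":0.393,"y":-0.165,"z":-0.045,"rx":0,"ry":0,"rz":-1}
    - {"x":0.393,"y":-0.165,"z":-0.045,"rx":0,"ry":0,"rz":-1}
    - {"x":0.393,"y":-0.165,"z":-0.045,"rx":0,"ry":0,"rz":-1}
    - {"x":0.393,"y":-0.165,"z":-0.045,"rx":0,"ry":0,"rz":-1}
    - {"x":0.393,"y":-0.165,"z":-0.045,"rx":0,"ry":0,"rz":-1}

```text
clock: 1.45
ee_pos: [0.5092, -0.2192, 0.3525]
ee_rot: [-0.0, 0.879, 0.476, -0.001]
contact_force: [-0.1, 0.1, -0.4]
gripper_width: 0.7
grip_force: 0.0
```

>>> servo_tool:
  moves:
    - {"x":0,"y":0,"z":0,"rx":0,"ry":0,"rz":-0.3}
    - {"x":0,"y":0,"z":0,"rx":0,"ry":0,"rz":-0.6}
    - {"x":0,"y":0,"z":0,"rx":0,"ry":0,"rz":-0.9}
    - {"x":0,"y":0,"z":0,"rx":0,"ry":0,"rz":-1}
    - {"x":0,"y":0,"z":0,"rx":0,"ry":0,"rz":-1}

```text
clock: 1.95
ee_pos: [0.5091, -0.2195, 0.3527]
ee_rot: [-0.0, 0.734, 0.679, -0.0]
contact_force: [0.5, -0.8, -0.1]
gripper_width: 0.7
grip_force: 0.0
```

```bash
python3 - <<'E'
from h import *
im,s=pic('wrist','w1.png'); print(s['ee_pos'],s['ee_rot'],s['qpos']); np.save('s1.npy',s,allow_pickle=True)
E
```

```text
[ 0.50913777 -0.2195114   0.35267705] [-8.93941268e-05  7.34263139e-01  6.78864872e-01 -3.46327408e-04] [ 0.67373364  0.2867722  -0.44286116  1.67879592  0.1306445   1.20578996
  0.12150588]
```

View pics/w1.png

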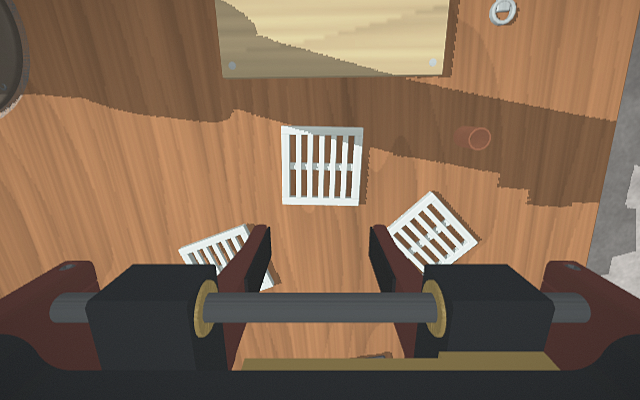

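The wrist picture shows the grating with corners near (282,126), (363,129), (357,206) and (280,204). The board's working edge runs from (222,77) to (449,74). The coupling is at (478,138), with decoys below left and right.

```bash
cat > meas.py <<'E'
from m import *
def tri(C1,p1,C2,p2):
    def dr(C,p): return C[3][:3,:3]@np.array([(p[0]-C[1])/C[0],(p[1]-C[2])/C[0],1]),C[3][:3,3]
    (a,o),(b,q)=dr(C1,p1),dr(C2,p2); t=np.linalg.lstsq(np.c_[a,-b],q-o,rcond=None)[0]
    return (o+a*t[0]+q+b*t[1])/2, np.linalg.norm(o+a*t[0]-q-b*t[1])
E
python3 - <<'E'
from meas import *
im=cv2.imread('pics/w1.png'); s=np.load('s1.npy',allow_pickle=True).item(); C=cam('wrist',s); T=cam('top')
hsv=cv2.cvtColor(im,cv2.COLOR_BGR2HSV)
g=((hsv[:,:,1]<60)&(hsv[:,:,2]>80)).astype(np.uint8)*255
g[:100]=0;g[222:]=0;g[:,:265]=0;g[:,380:]=0
g=cv2.morphologyEx(g,cv2.MORPH_CLOSE,np.ones((9,9)))
ap=max(cv2.findContours(g,0,2)[0],key=cv2.contourArea)
q=cv2.approxPolyDP(cv2.convexHull(ap),6,True)[:,0]; print(q.tolist())
P=[ray(C,*p,.012) for p in q]; print(np.round(P,4).tolist(),np.mean(P,0))
# board edge: lightness jump along columns
e=[]
for u in range(240,440,10):
    col=cv2.GaussianBlur(im[:,:,1],(5,5),0)[55:100,u].astype(float); v=55+np.argmin(np.diff(col))+.5; e.append((u,v))
print([v for _,v in e])
for z in(.018,): 
    a,b=ray(C,222,77.5,z),ray(C,449,74.5,z); print(a,b,np.linalg.norm(b-a),np.arctan2(*(b-a)[1::-1]))
# heights, two views
for n,pw,pt in [('board R near',(222,77.5),(340,270)),('board far',(449,74.5),(343,173)),('gr fl',(282,126),(361.8,247)),('gr fr',(363,129),(363.5,209.3))]: print(n,*tri(C,pw,T,pt))
print('coup',ray(C,478,138,.046))
E
```

```text
[[282, 125], [363, 128], [358, 205], [282, 203]]
[[0.4592, -0.1574, 0.012], [0.5762, -0.1708, 0.012], [0.5642, -0.2881, 0.012], [0.4455, -0.2756, 0.012]] [ 0.51129946 -0.22295268  0.012     ]
[np.float64(77.5), np.float64(77.5), np.float64(76.5), np.float64(76.5), np.float64(76.5), np.float64(76.5), np.float64(76.5), np.float64(76.5), np.float64(76.5), np.float64(56.5), np.float64(59.5), np.float64(61.5), np.float64(65.5), np.float64(67.5), np.float64(71.5), np.float64(73.5), np.float64(74.5), np.float64(74.5), np.float64(74.5), np.float64(74.5)]
[ 0.38556318 -0.08805478  0.018     ] [ 0.69453502 -0.10843073  0.018     ] 0.3096429862238611 -0.06585222546633818
board R near [ 0.38666597 -0.08892268  0.02212675] 0.0007510820982152337
board far [ 0.69935038 -0.10667396  0.00491204] 0.002039140645859181
gr fl [ 0.45843054 -0.15940962  0.00835986] 0.0010594864815767558
gr fr [ 0.58231901 -0.17331047 -0.02098972] 0.003739364887974355
coup [ 0.7255549  -0.19373249  0.046     ]
```

Two views agree with the stated heights, within the calibration noise. The grating centre is at (0.511, −0.223), yaw −0.114. The edge angle is about −0.06, at y ≈ −0.098 near x = 0.54. I'll go down behind the back side.

>>> servo_tool:
  moves:
    - {"x":-0.05,"y":0.004,"z":0.05,"rx":0,"ry":0,"rz":-0.04}
    - {"x":-0.098,"y":0.004,"z":0.08,"rx":0,"ry":0,"rz":-0.04}
    - {"x":-0.098,"y":0.004,"z":0.13,"rx":0,"ry":0,"rz":-0.04}
    - {"x":-0.098,"y":0.004,"z":0.18,"rx":0,"ry":0,"rz":-0.04}
    - {"x":-0.098,"y":0.004,"z":0.22,"rx":0,"ry":0,"rz":-0.04}
    - {"x":-0.098,"y":0.004,"z":0.25,"rx":0,"ry":0,"rz":-0.04}
    - {"x":-0.098,"y":0.004,"z":0.262,"rx":0,"ry":0,"rz":-0.04}
    - {"x":-0.098,"y":0.004,"z":0.267,"rx":0,"ry":0,"rz":-0.04}
    - {"x":-0.098,"y":0.004,"z":0.267,"rx":0,"ry":0,"rz":-0.04}
    - {"x":-0.098,"y":0.004,"z":0.267,"rx":0,"ry":0,"rz":-0.04}

```text
clock: 3.0
ee_pos: [0.5078, -0.3165, 0.088]
ee_rot: [0.002, 0.727, 0.687, 0.0]
contact_force: [0.1, -0.4, 0.5]
gripper_width: 0.702
grip_force: 0.0
```

>>> servo_tool:
  moves:
    - {"x":0.0,"y":0,"z":0.004,"rx":0,"ry":0,"rz":0}
    - {"x":0.01,"y":0,"z":0.005,"rx":0,"ry":0,"rz":0}
    - {"x":0.02,"y":0,"z":0.005,"rx":0,"ry":0,"rz":0}
    - {"x":0.028,"y":0,"z":0.005,"rx":0,"ry":0,"rz":0}
    - {"x":0.036,"y":0,"z":0.005,"rx":0,"ry":0,"rz":0}
    - {"x":0.044,"y":0,"z":0.005,"rx":0,"ry":0,"rz":0}
    - {"x":0.052,"y":0,"z":0.005,"rx":0,"ry":0,"rz":0}
    - {"x":0.06,"y":0,"z":0.005,"rx":0,"ry":0,"rz":0}
    - {"x":0.068,"y":0,"z":0.005,"rx":0,"ry":0,"rz":0}
    - {"x":0.074,"y":0,"z":0.005,"rx":0,"ry":0,"rz":0}
    - {"x":0.078,"y":0,"z":0.005,"rx":0,"ry":0,"rz":0}
    - {"x":0.078,"y":0,"z":0.005,"rx":0,"ry":0,"rz":0}

```text
clock: 4.2
ee_pos: [0.5111, -0.2369, 0.0808]
ee_rot: [-0.0, 0.726, 0.687, 0.0]
contact_force: [-0.0, 0.7, 0.5]
gripper_width: 0.702
grip_force: 0.0
```

>>> servo_tool:
  moves:
    - {"x":0.003,"y":0,"z":0,"rx":0,"ry":0,"rz":0}
    - {"x":0.006,"y":0,"z":0,"rx":0,"ry":0,"rz":0}
    - {"x":0.008,"y":0,"z":0,"rx":0,"ry":0,"rz":0}
    - {"x":0.008,"y":0,"z":0,"rx":0,"ry":0,"rz":0}

```text
clock: 4.6
ee_pos: [0.5114, -0.2294, 0.0807]
ee_rot: [-0.0, 0.726, 0.687, 0.0]
contact_force: [-0.3, 0.3, 0.5]
gripper_width: 0.701
grip_force: 0.0
```

```bash
python3 - <<'E'
from h import *
im,s=pic('wrist','w2.png'); print(s['ee_pos'],s['contact_force']); np.save('s2.npy',s,allow_pickle=True)
E
```

```text
[ 0.51142737 -0.22942499  0.08072938] [-0.31242009  0.2627881   0.46467239]
```

View pics/w2.png

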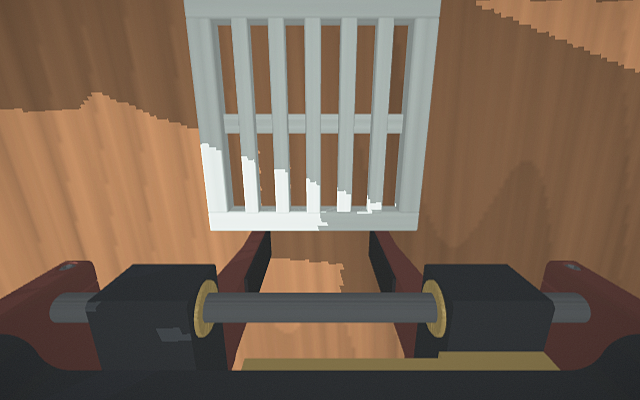

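The grating is square in the tool frame: its back edge runs (210,230)–(417,230), centred between the fingers. The board is not yet in contact, with force ≈ 0. I'll push on.

>>> servo_tool:
  moves:
    - {"x":0.002,"y":0,"z":0,"rx":0,"ry":0,"rz":0}
    - {"x":0.004,"y":0,"z":0,"rx":0,"ry":0,"rz":0}
    - {"x":0.004,"y":0,"z":0,"rx":0,"ry":0,"rz":0}

```text
clock: 4.95
ee_pos: [0.5113, -0.2271, 0.0808]
ee_rot: [0.0, 0.727, 0.687, -0.001]
contact_force: [-1.4, -4.4, -1.2]
gripper_width: 0.698
grip_force: 2.2
```

>>> servo_tool:
  moves:
    - {"x":0.002,"y":0,"z":0,"rx":0,"ry":0,"rz":0}
    - {"x":0.003,"y":0,"z":0,"rx":0,"ry":0,"rz":0}
    - {"x":0.003,"y":0,"z":0,"rx":0,"ry":0,"rz":0}

```text
clock: 5.25
ee_pos: [0.511, -0.2266, 0.081]
ee_rot: [0.001, 0.728, 0.686, -0.002]
contact_force: [-1.6, -10.4, -1.4]
gripper_width: 0.7
grip_force: 5.7
```

>>> servo_tool:
  moves:
    - {"x":0.002,"y":0,"z":0,"rx":0,"ry":0,"rz":0}
    - {"x":0.003,"y":0,"z":0,"rx":0,"ry":0,"rz":0}
    - {"x":0.003,"y":0,"z":0,"rx":0,"ry":0,"rz":0}

```text
clock: 5.55
ee_pos: [0.5109, -0.2262, 0.0812]
ee_rot: [0.002, 0.728, 0.685, -0.003]
contact_force: [-1.7, -19.5, -1.3]
gripper_width: 0.699
grip_force: 9.3
```

The grating is pressed square against the board: the force is 19 N and the tool yaw is still aligned. Now I'll raise the back side along the arc.

>>> servo_tool:
  moves:
    - {"x":-0.001,"y":0,"z":-0.004,"rx":0,"ry":0,"rz":0}
    - {"x":-0.002,"y":0,"z":-0.008,"rx":0,"ry":0,"rz":0}
    - {"x":-0.002,"y":0,"z":-0.0125,"rx":0,"ry":0,"rz":0}
    - {"x":-0.0015,"y":0,"z":-0.0165,"rx":0,"ry":0,"rz":0}
    - {"x":-0.001,"y":0,"z":-0.021,"rx":0,"ry":0,"rz":0}
    - {"x":-0.0005,"y":0,"z":-0.025,"rx":0,"ry":0,"rz":0}

```text
clock: 6.15
ee_pos: [0.5111, -0.2253, 0.1064]
ee_rot: [0.002, 0.728, 0.686, -0.002]
contact_force: [-1.9, -14.7, 0.3]
gripper_width: 0.698
grip_force: 7.2
```

```bash
python3 - <<'E'
from h import *
a,s=pic('wrist','w3.png'); b,_=pic('side','s3.png'); cv2.imwrite('pics/c3.png',np.vstack([a[0:270],b[200:330]]))
E
```

```text
(no output)
```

View pics/c3.png

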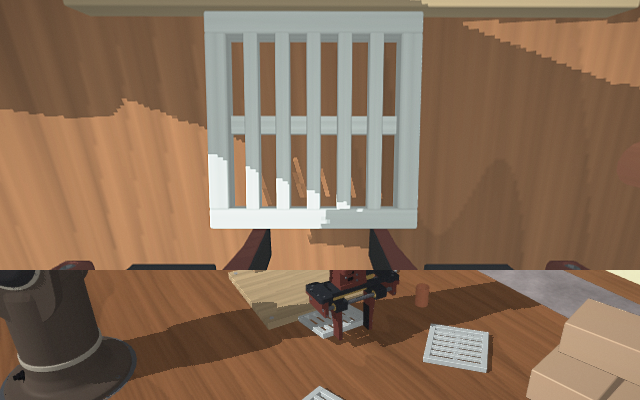

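The grating follows the fingers: its back edge is raised and still at row 228 by the fingers, and its front edge is at row 12 along the board. I'll continue the arc.

>>> servo_tool:
  moves:
    - {"x":0.0006,"y":0,"z":-0.004,"rx":0,"ry":0,"rz":0}
    - {"x":0.0013,"y":0,"z":-0.008,"rx":0,"ry":0,"rz":0}
    - {"x":0.0022,"y":0,"z":-0.012,"rx":0,"ry":0,"rz":0}
    - {"x":0.0032,"y":0,"z":-0.016,"rx":0,"ry":0,"rz":0}
    - {"x":0.0044,"y":0,"z":-0.02,"rx":0,"ry":0,"rz":0}
    - {"x":0.0056,"y":0,"z":-0.0235,"rx":0,"ry":0,"rz":0}
    - {"x":0.0071,"y":0,"z":-0.027,"rx":0,"ry":0,"rz":0}
    - {"x":0.0086,"y":0,"z":-0.0305,"rx":0,"ry":0,"rz":0}
    - {"x":0.0103,"y":0,"z":-0.034,"rx":0,"ry":0,"rz":0}
    - {"x":0.0121,"y":0,"z":-0.0375,"rx":0,"ry":0,"rz":0}

```text
clock: 7.25
ee_pos: [0.5123, -0.2127, 0.1445]
ee_rot: [0.002, 0.728, 0.686, -0.002]
contact_force: [-3.1, -12.7, 5.3]
gripper_width: 0.699
grip_force: 7.1
```

>>> servo_tool:
  moves:
    - {"x":0.004,"y":0,"z":-0.0067,"rx":0,"ry":0,"rz":0}
    - {"x":0.0084,"y":0,"z":-0.013,"rx":0,"ry":0,"rz":0}
    - {"x":0.0136,"y":0,"z":-0.019,"rx":0,"ry":0,"rz":0}
    - {"x":0.019,"y":0,"z":-0.0247,"rx":0,"ry":0,"rz":0}
    - {"x":0.025,"y":0,"z":-0.0297,"rx":0,"ry":0,"rz":0}
    - {"x":0.031,"y":0,"z":-0.0345,"rx":0,"ry":0,"rz":0}

```text
clock: 7.85
ee_pos: [0.5148, -0.1809, 0.1799]
ee_rot: [0.003, 0.728, 0.686, -0.001]
contact_force: [-2.7, -9.9, 11.3]
gripper_width: 0.697
grip_force: 7.7
```

>>> servo_tool:
  moves:
    - {"x":0.0067,"y":0,"z":-0.0045,"rx":0,"ry":0,"rz":0}
    - {"x":0.0137,"y":0,"z":-0.0084,"rx":0,"ry":0,"rz":0}
    - {"x":0.021,"y":0,"z":-0.0118,"rx":0,"ry":0,"rz":0}
    - {"x":0.0286,"y":0,"z":-0.0146,"rx":0,"ry":0,"rz":0}
    - {"x":0.0365,"y":0,"z":-0.017,"rx":0,"ry":0,"rz":0}

```text
clock: 8.35
ee_pos: [0.5175, -0.142, 0.197]
ee_rot: [0.002, 0.727, 0.687, 0.0]
contact_force: [-1.3, -3.6, 11.7]
gripper_width: 0.701
grip_force: 6.0
```

>>> servo_tool:
  moves:
    - {"x":0.007,"y":0,"z":-0.0015,"rx":0,"ry":0,"rz":0}
    - {"x":0.014,"y":0,"z":-0.0025,"rx":0,"ry":0,"rz":0}
    - {"x":0.02,"y":0,"z":-0.003,"rx":0,"ry":0,"rz":0}
    - {"x":0.024,"y":0,"z":-0.003,"rx":0,"ry":0,"rz":0}
    - {"x":0.024,"y":0,"z":-0.003,"rx":0,"ry":0,"rz":0}

```text
clock: 8.85
ee_pos: [0.5191, -0.1162, 0.1998]
ee_rot: [0.001, 0.726, 0.687, 0.001]
contact_force: [-0.5, -1.1, 12.4]
gripper_width: 0.704
grip_force: 6.3
```

```bash
python3 - <<'E'
from h import *
a,s=pic('wrist','w4.png'); b,_=pic('side','s4.png'); cv2.imwrite('pics/c4.png',np.vstack([a[0:300],b[170:330]]))
E
```

```text
(no output)
```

View pics/c4.png

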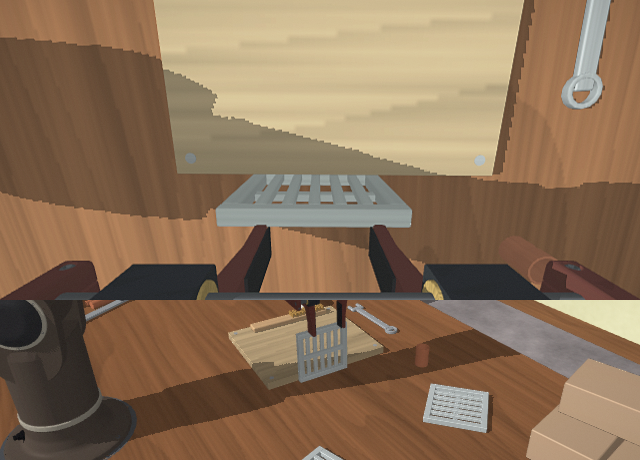

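The grating stands upright against the board's edge, with its top face at rows 208–226 under the fingertips. I'll release it, go behind and push near the top.

>>> servo_tool:
  moves:
    - {"x":0,"y":0,"z":-0.008,"rx":0,"ry":0,"rz":0}
    - {"x":0,"y":0,"z":-0.016,"rx":0,"ry":0,"rz":0}
    - {"x":-0.02,"y":0,"z":-0.018,"rx":0,"ry":0,"rz":0}
    - {"x":-0.045,"y":0,"z":-0.018,"rx":0,"ry":0,"rz":0}
    - {"x":-0.045,"y":0,"z":0.0,"rx":0,"ry":0,"rz":0}
    - {"x":-0.045,"y":0,"z":0.02,"rx":0,"ry":0,"rz":0}
    - {"x":-0.045,"y":0,"z":0.025,"rx":0,"ry":0,"rz":0}
    - {"x":-0.045,"y":0,"z":0.025,"rx":0,"ry":0,"rz":0}

```text
clock: 9.75
ee_pos: [0.515, -0.1616, 0.1725]
ee_rot: [-0.001, 0.726, 0.687, -0.0]
contact_force: [0.5, -0.6, -0.5]
gripper_width: 0.701
grip_force: 0.0
```

>>> servo_tool:
  moves:
    - {"x":0.01,"y":0,"z":0,"rx":0,"ry":0,"rz":0}
    - {"x":0.02,"y":0,"z":0,"rx":0,"ry":0,"rz":0}
    - {"x":0.028,"y":0,"z":0,"rx":0,"ry":0,"rz":0}
    - {"x":0.033,"y":0,"z":0,"rx":0,"ry":0,"rz":0}
    - {"x":0.036,"y":0,"z":0,"rx":0,"ry":0,"rz":0}
    - {"x":0.04,"y":0,"z":0,"rx":0,"ry":0,"rz":0}

```text
clock: 10.35
ee_pos: [0.5176, -0.1219, 0.173]
ee_rot: [0.0, 0.727, 0.687, -0.0]
contact_force: [-0.6, -0.0, 0.3]
gripper_width: 0.703
grip_force: 0.0
```

>>> servo_tool:
  moves:
    - {"x":0.004,"y":0,"z":0,"rx":0,"ry":0,"rz":0}
    - {"x":0.008,"y":0,"z":0,"rx":0,"ry":0,"rz":0}
    - {"x":0.012,"y":0,"z":0,"rx":0,"ry":0,"rz":0}
    - {"x":0.016,"y":0,"z":0,"rx":0,"ry":0,"rz":0}
    - {"x":0.02,"y":0,"z":0,"rx":0,"ry":0,"rz":0}
    - {"x":0.024,"y":0,"z":0,"rx":0,"ry":0,"rz":0}
    - {"x":0.028,"y":0,"z":0,"rx":0,"ry":0,"rz":0}
    - {"x":0.032,"y":0,"z":0,"rx":0,"ry":0,"rz":0}
    - {"x":0.032,"y":0,"z":0,"rx":0,"ry":0,"rz":0}
    - {"x":0.032,"y":0,"z":0,"rx":0,"ry":0,"rz":0}
    - {"x":0.032,"y":0,"z":0,"rx":0,"ry":0,"rz":0}

```text
clock: 11.45
ee_pos: [0.5193, -0.0903, 0.1729]
ee_rot: [0.0, 0.727, 0.687, -0.0]
contact_force: [-0.1, 0.0, 0.1]
gripper_width: 0.699
grip_force: 0.0
```

>>> servo_tool:
  moves:
    - {"x":-0.02,"y":0,"z":-0.02,"rx":0,"ry":0,"rz":0}
    - {"x":-0.05,"y":0,"z":-0.04,"rx":0,"ry":0,"rz":0}
    - {"x":-0.08,"y":0,"z":-0.04,"rx":0,"ry":0,"rz":0}
    - {"x":-0.08,"y":0,"z":-0.04,"rx":0,"ry":0,"rz":0}

```text
clock: 11.85
ee_pos: [0.5143, -0.175, 0.2134]
ee_rot: [0.001, 0.729, 0.685, -0.001]
contact_force: [0.0, -0.3, -0.5]
gripper_width: 0.698
grip_force: 0.0
```

```bash
python3 - <<'E'
from h import *
a,s=pic('wrist','w5.png'); np.save('s5.npy',s,allow_pickle=True); print(s['ee_pos'],s['ee_rot'])
b,_=pic('top','t5.png'); cv2.imwrite('pics/c5.png',np.vstack([a[0:280],cv2.resize(b[140:290,220:460],None,fx=640/240,fy=2)]))
E
```

```text
[ 0.51430932 -0.17504177  0.21337241] [ 1.21710714e-03  7.28803162e-01  6.84721855e-01 -6.70968037e-04]
```

View pics/c5.png

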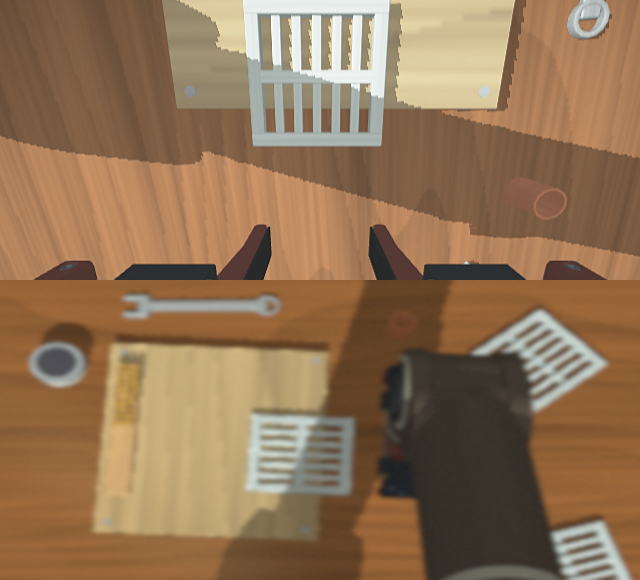

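The grating lies flat, underside up, on the board but overhangs: its near side is at rows 130–146, with the board edge at row 108. I'll compute the distances.

```bash
python3 - <<'E'
from h import *
s=np.load('s5.npy',allow_pickle=True).item(); C=cam('wrist',s)
for p,z in [((253,145.5),.018),((381,144.5),.018),((251,136),.030),((382,133),.030),((178,108),.018),((501,108),.018)]: print(p,z,ray(C,*p,z))
a=cv2.imread('pics/w5.png')[:,:,1]; print(a[100:152,316].tolist())
E
```

```text
(253, 145.5) 0.018 [ 0.45292665 -0.12629855  0.018     ]
(381, 144.5) 0.018 [ 0.57696062 -0.13303985  0.018     ]
(251, 136) 0.03 [ 0.45507875 -0.11633881  0.03      ]
(382, 133) 0.03 [ 0.57539083 -0.12110128  0.03      ]
(178, 108) 0.018 [ 0.38737705 -0.08735851  0.018     ]
(501, 108) 0.018 [ 0.68910174 -0.10608524  0.018     ]
[177, 175, 177, 178, 178, 177, 178, 178, 179, 176, 178, 178, 177, 178, 177, 176, 177, 177, 175, 176, 177, 176, 176, 177, 176, 177, 178, 177, 177, 177, 179, 175, 172, 173, 181, 186, 186, 182, 177, 176, 176, 178, 180, 182, 183, 165, 125, 96, 98, 99, 100, 101]
```

>>> servo_tool:
  moves:
    - {"x":0,"y":0,"z":0.04,"rx":0,"ry":0,"rz":0}
    - {"x":0,"y":0,"z":0.08,"rx":0,"ry":0,"rz":0}
    - {"x":0,"y":0,"z":0.1,"rx":0,"ry":0,"rz":0}
    - {"x":0,"y":0,"z":0.11,"rx":0,"ry":0,"rz":0}
    - {"x":0,"y":0,"z":0.11,"rx":0,"ry":0,"rz":0}
    - {"x":0,"y":0,"z":0.11,"rx":0,"ry":0,"rz":0}

```text
clock: 12.55
ee_pos: [0.5155, -0.1695, 0.1037]
ee_rot: [0.0, 0.726, 0.687, 0.0]
contact_force: [0.3, -0.3, 0.5]
gripper_width: 0.701
grip_force: 0.0
```

Tip at z ≈ 0.0237, in the middle of the grating's side. Pushing 80 mm.

>>> servo_tool:
  moves:
    - {"x":0.01,"y":0,"z":0,"rx":0,"ry":0,"rz":0}
    - {"x":0.02,"y":0,"z":0,"rx":0,"ry":0,"rz":0}
    - {"x":0.026,"y":0,"z":0,"rx":0,"ry":0,"rz":0}
    - {"x":0.032,"y":0,"z":0,"rx":0,"ry":0,"rz":0}
    - {"x":0.038,"y":0,"z":0,"rx":0,"ry":0,"rz":0}
    - {"x":0.044,"y":0,"z":0,"rx":0,"ry":0,"rz":0}
    - {"x":0.05,"y":0,"z":0,"rx":0,"ry":0,"rz":0}
    - {"x":0.056,"y":0,"z":0,"rx":0,"ry":0,"rz":0}
    - {"x":0.062,"y":0,"z":0,"rx":0,"ry":0,"rz":0}
    - {"x":0.068,"y":0,"z":0,"rx":0,"ry":0,"rz":0}
    - {"x":0.074,"y":0,"z":0,"rx":0,"ry":0,"rz":0}
    - {"x":0.08,"y":0,"z":0,"rx":0,"ry":0,"rz":0}
    - {"x":0.08,"y":0,"z":0,"rx":0,"ry":0,"rz":0}

```text
clock: 13.85
ee_pos: [0.5193, -0.0886, 0.1028]
ee_rot: [-0.0, 0.726, 0.688, 0.0]
contact_force: [0.3, 0.5, -0.1]
gripper_width: 0.698
grip_force: 0.0
```

>>> servo_tool:
  moves:
    - {"x":-0.02,"y":0,"z":0,"rx":0,"ry":0,"rz":0}
    - {"x":-0.05,"y":0,"z":-0.04,"rx":0,"ry":0,"rz":0}
    - {"x":-0.08,"y":0,"z":-0.09,"rx":0,"ry":0,"rz":0}
    - {"x":-0.08,"y":0,"z":-0.14,"rx":0,"ry":0,"rz":0}
    - {"x":-0.08,"y":0,"z":-0.15,"rx":0,"ry":0,"rz":0}
    - {"x":-0.08,"y":0,"z":-0.15,"rx":0,"ry":0,"rz":0}

```text
clock: 14.45
ee_pos: [0.5161, -0.1702, 0.2559]
ee_rot: [0.002, 0.727, 0.687, 0.001]
contact_force: [0.2, -0.3, -0.9]
gripper_width: 0.699
grip_force: 0.0
```

```bash
python3 - <<'E'
from h import *
a,s=pic('wrist','w6.png'); print(s['ee_pos'],s['ee_rot'],s['contact_force']); np.save('s6.npy',s,allow_pickle=True)
b,_=pic('top','t6.png'); cv2.imwrite('pics/c6.png',np.vstack([a[0:280],cv2.resize(b[140:290,220:460],None,fx=640/240,fy=2)]))
E
```

```text
[ 0.51607913 -0.17023416  0.25587591] [0.00227911 0.72684863 0.68679242 0.00143067] [ 0.20253759 -0.30509259 -0.94393568]
```

View pics/c6.png

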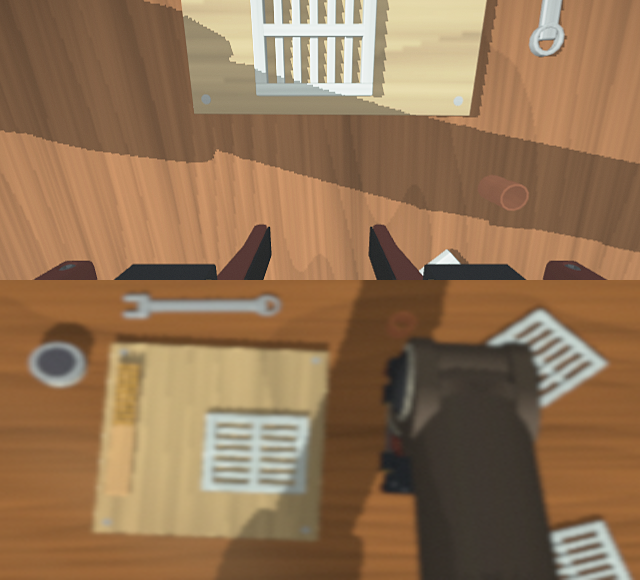

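The grating lies flat, wholly on the board: its near side is at row 96 and the board edge at row 113, about 15 mm inside. The brush, tin, wrench and coupling are where they were, and the arm is clear.

```bash
python3 -c "
from bench import env; print(env.sign_off())"
```

```text
the job is handed in; nothing more can be done
None
```

The job is handed in at about 14.5 s: the grating was pushed square, tipped up and toppled, and in the last pictures lies flat on the board, underside up and about 15 mm inside the edge, with the brush, tin, coupling and wrench undisturbed (no verdict was returned).

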